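Put the jars back on the mudroom turntable by size

ROBOT

A 6-joint arm with a two-finger parallel gripper is mounted at the origin on the work surface. World frame = base frame: x ahead of the robot, y to its left, z up, the work surface at z = 0. Lengths are in mm, angles in rad, forces in N, time in s.
With the tool pointing down it reaches from about 275 to 725 mm from the base axis. Payload 5.6 kg.
Tool frame: the origin (TCP) lies between the finger pads; the fingertips stand env.tips_ahead ahead of it and the grasp point (between the pads) lies 11 mm behind it (env.tips_ahead is the distance from the TCP to the fingertips, in mm); z points along the fingers, y is the direction in which the jaws open and shut (so a half turn about z gives the same grasp; the last joint's range is limited). The gripper opens to 85 mm and grips with 20 to 120 N. Pads are 22 mm wide; open, the fingers measure 114 mm over their backs; the gripper's body (76 mm by 85 mm) begins 54 mm behind the grasp point. The pads swing forward as they close: fully open they stand 13 mm farther back than shut.
Start: joints at [-0.847, 0.255, 0.108, 0, -1.424, -0.285], TCP at [233.687, -497.879, 239.283] pointing down, gripper open.
Joint ranges: [-2.95, 2.95], [-1.21, 1.97], [-1.09, 1.5], [-2.87, 1.71], [-2.94, -0.07], [-3.05, 3.05]. Speed limits (rad/s): [2.57, 2.57, 3.14, 3.14, 3.14, 3.14].

INTERFACE

Orientations are given as a rotation vector (axis times angle).
In Python, from rig import env, camera gives the robot as it stands.
- The arm moves only by the tool step_arm, never from a script. Its argument "deltas" is text: rows parted by semicolons, each of 6 numbers parted by spaces: the shift along the tool's x, y, z scaled (see below), then the turn, a rotation vector about the tool's x, y, z scaled (see below). In form: dx dy dz rx ry rz; .... A call has exactly 10 rows; each row is the pose to reach, as a shift and turn from the pose commanded when the call began, along the tool's axes at that moment; what a row does not reach only later rows make up. The controller multiplies each number of a shift by 800 mm and each number of a turn by 30 degrees. A row lasts 1/12 s, in which the tool goes at most 41.7 mm and 7.16 degrees, less where a joint would pass 70% of its speed; a pose out of reach is approached as far as the arm can. A call with a number of a shift or a turn outside -1 to 1 is refused whole. A call with a gripper value outside its range is refused whole. "jaw" is the opening, from -1 (shut) to 1 (fully open), set as the call begins (left out, the last holds). The fingers move at their own pace and stop on an object; "grip_force" is the grip in N (left out, the last holds). Time passes only in rows, so rows that repeat a pose let the fingers close, or fill a call up. It gives the time, the measured TCP pose, the force and the opening at its end, in the units of the state.
- env.get_obs(): the state, without advancing time (a new reading comes with each control period).
- camera(name): name is "scene" or "top" or "wrist"; returns a dict with "pixels" (480x640x3 uint8, red, green, blue), "z_map" (480x640 float32, mm along the optical axis (not along the pixel's ray), 0 where there is no reading), "fx", "fy", "cx", "cy" (pixels), "extrinsics" (4x4, takes a point from world to camera coordinates); the wrist camera has in their place "tool_from_camera" (4x4, takes a point from camera to tool coordinates, whose origin is the TCP and whose axes are the flange's). Camera axes: x right, y down, z forward; pixel columns grow to the right and rows downward; lengths in mm; the calibration is good to about 2 mm. A picture is of the moment at which its call begins: read the wrist's pose just before it.
- env.hand_in(): hands the job in, once; it reports no verdict.
The state is a dict: "time": time; "q": joint angles; "qvel": joint speeds; "tau": joint torques, N m; "tool_pos": TCP position; "tool_rot": TCP orientation; "force": force on the tool from outside, world axes, zero at the start; "torque": the same for the moment, N m; "grip_width": opening from 0.0 (shut) to 1.0 (fully open).
Only numpy, scipy, OpenCV 4.12 (cv2) and the standard library are available. Lean on these libraries where they do the work, as an engineer would, in place of code of your own. Each camera call takes 0.05 s, during which the arm holds its last target.

TASK

Put the four empty plastic jars back on the turntable, each standing upright in the middle of the cork pad of its own size: the smallest jar on the smallest pad, the next size on the next, and so on up to the largest jar on the largest pad. Do not knock a jar over, and leave the glass pitcher and the red chew toy where they are.

Things in the scene. Friction and masses are not known exactly. Their poses are not given: they have to be found in the camera images.
- jar_smallest: the smallest of four empty, closed, straight-sided round plastic jars, translucent with a white lid of the same diameter: 36 mm in diameter, 60 mm tall with lid. All four stand upright on the slab to the robot's left of the turntable. Origin: centre of its underside; z is up along the jar's axis. Light and rigid, can be gripped across its sides at any height and yaw
- jar_second: the second smallest of four empty, closed, straight-sided round plastic jars, translucent with a white lid of the same diameter: 46 mm in diameter, 75 mm tall with lid. All four stand upright on the slab to the robot's left of the turntable. Origin: centre of its underside; z is up along the jar's axis. Light and rigid, can be gripped across its sides at any height and yaw
- jar_third: the second largest of four empty, closed, straight-sided round plastic jars, translucent with a white lid of the same diameter: 56 mm in diameter, 90 mm tall with lid. All four stand upright on the slab to the robot's left of the turntable. Origin: centre of its underside; z is up along the jar's axis. Light and rigid, can be gripped across its sides at any height and yaw
- jar_largest: the largest of four empty, closed, straight-sided round plastic jars, translucent with a white lid of the same diameter: 66 mm in diameter, 105 mm tall with lid. All four stand upright on the slab to the robot's left of the turntable. Origin: centre of its underside; z is up along the jar's axis. Light and rigid, can be gripped across its sides at any height and yaw
- pad_smallest: the smallest of four flat round cork pads fixed on the turntable: 48 mm in diameter, 4 mm thick, the place of the 36 mm jar. Origin: centre of its underside, which lies on the turntable's top 30 mm above the slab, so a jar stands on it 34 mm above the slab; z up. The dark wooden turntable, 274 mm in diameter, is locked and does not turn; the four pad centres lie 85 mm from its centre, at quarter turns (neighbours 120 mm apart), in any order
- pad_second: the second smallest of four flat round cork pads fixed on the turntable: 60 mm in diameter, 4 mm thick, the place of the 46 mm jar. Origin: centre of its underside, which lies on the turntable's top 30 mm above the slab, so a jar stands on it 34 mm above the slab; z up. The dark wooden turntable, 274 mm in diameter, is locked and does not turn; the four pad centres lie 85 mm from its centre, at quarter turns (neighbours 120 mm apart), in any order
- pad_third: the second largest of four flat round cork pads fixed on the turntable: 72 mm in diameter, 4 mm thick, the place of the 56 mm jar. Origin: centre of its underside, which lies on the turntable's top 30 mm above the slab, so a jar stands on it 34 mm above the slab; z up. The dark wooden turntable, 274 mm in diameter, is locked and does not turn; the four pad centres lie 85 mm from its centre, at quarter turns (neighbours 120 mm apart), in any order
- pad_largest: the largest of four flat round cork pads fixed on the turntable: 84 mm in diameter, 4 mm thick, the place of the 66 mm jar. Origin: centre of its underside, which lies on the turntable's top 30 mm above the slab, so a jar stands on it 34 mm above the slab; z up. The dark wooden turntable, 274 mm in diameter, is locked and does not turn; the four pad centres lie 85 mm from its centre, at quarter turns (neighbours 120 mm apart), in any order
- pitcher: bystander: empty glass pitcher, 110 mm wide, 150 mm tall, its handle pointing away from the turntable to 96 mm from its axis, to the robot's right of the turntable; origin: centre of its underside
- chew_toy: bystander: red hard rubber chew toy shaped like a bone, 94 x 60 x 34 mm, lying on the far side of the slab, beyond and between the turntable and the jars; origin: the middle of its underside
Mind the look-alikes: they are no part of the job. Leave any yellow look-alike of the jar_second alone.

How it is judged (in metres and radians):
At the end, for the whole second after the job is handed in: Each of the four jars stands on the cork pad of its own size rank, its centre within 12 mm of the pad's centre, upright within 0.1 rad, its underside on the pad (within 5 mm), released and at rest (horizontal distance between jar_smallest and pad_smallest below 0.012 m and z of jar_smallest in the frame of pad_smallest between 0 and 0.009 m and angle between each of jar_smallest, jar_second, jar_third, jar_largest's own z axis and vertical below 0.1 rad and linear speed of each of jar_smallest, jar_second, jar_third, jar_largest below 0.02 m/s and angular speed of each of jar_smallest, jar_second, jar_third, jar_largest below 0.2 rad/s and horizontal distance between jar_second and pad_second below 0.012 m and z of jar_second in the frame of pad_second between 0 and 0.009 m and horizontal distance between jar_third and pad_third below 0.012 m and z of jar_third in the frame of pad_third between 0 and 0.009 m and horizontal distance between jar_largest and pad_largest below 0.012 m and z of jar_largest in the frame of pad_largest between 0 and 0.009 m); the robot touches nothing.
It fails at once if a jar was knocked over (angle between any of jar_smallest, jar_second, jar_third, jar_largest's own z axis and vertical above 0.8 rad).
It fails at once if the pitcher was pushed more than 25 mm or tipped (distance of pitcher from where it was at the start of the episode above 0.025 m or angle between pitcher's own z axis and vertical above 0.3 rad).
It fails at once if the chew toy was moved more than 25 mm (distance of chew_toy from where it was at the start of the episode above 0.025 m).
It also fails if it takes over 104 s, if anything falls off the work surface, if the arm or the gripper's body presses on something with over 40 N, if the wrist force passes 120 N, or if a joint passes its speed limit or range.

## Working session

There is one attempt and no reset: what is moved stays moved. The work goes in short steps, Python scripts to look and compute and a tool call to move; the robot and the scene stay as the last step left them, time stands still between calls to the robot, and variables do not carry over. Pictures are saved under pics/ and viewed, and the job is handed in when it is done.

Besides the shell and the picture viewer there is one more tool, called after "Request:" by a JSON object that holds its "api" and its "payload", one argument or row to a line. step_arm: Moves the arm, as the interface text tells. Shifts and turns lie within -1 to 1; 1 stands for 800 mm of shift or 30 degrees of turn. Its arguments: {"type":"object","properties":{"deltas":{"type":"string"},"jaw":{"type":"number"},"grip_force":{"type":"number"}},"required":["deltas"]}

```bash
ls; mkdir -p pics
cat > h.py <<'E'
import numpy as np, cv2
from rig import env, camera
def save(n,im): cv2.imwrite('pics/'+n,cv2.cvtColor(im,cv2.COLOR_RGB2BGR))
def onplane(c,u,v,z):
    E=np.array(c['extrinsics']);R=E[:3,:3];t=E[:3,3]
    o=-R.T@t; d=R.T@np.array([(u-c['cx'])/c['fx'],(v-c['cy'])/c['fy'],1.])
    return o+d*(z-o[2])/d[2]
E
python3 - <<'E'
from h import *
import pickle
for n in ['top','scene']:
    c=camera(n); save(n+'0.png',c['pixels']); pickle.dump(c,open(n+'.pkl','wb'))
    print(n,c['fx'],c['cx'],c['cy'],np.round(c['extrinsics'],3).tolist())
print(env.get_obs(), env.tips_ahead)
E
```

```text
pics
top 524.5107096254576 323.09648544627197 236.43906166932118 [[-0.001, -1.0, 0.016, 7.004], [-0.992, -0.001, -0.123, 580.409], [0.123, -0.016, -0.992, 1089.418], [0.0, 0.0, 0.0, 1.0]]
scene 441.7168993570791 313.9812325949128 234.1061393910542 [[0.157, 0.988, -0.007, -107.867], [0.788, -0.13, -0.602, -435.265], [-0.595, 0.089, -0.798, 1378.682], [0.0, 0.0, 0.0, 1.0]]
{'time': 0.1, 'q': array([-8.47368173e-01,  2.55720549e-01,  1.07092133e-01, -3.99813439e-04,
       -1.42390907e+00, -2.84582392e-01]), 'qvel': array([-0.00104553,  0.00015562,  0.00331233,  0.00133727,  0.00080124,
       -0.00131604]), 'tau': array([-5.75084254e-03, -3.87602484e+01,  2.38470376e+01,  5.37816927e+00,
       -3.85785432e-03, -1.15771985e-05]), 'tool_pos': array([ 233.53411491, -497.46849085,  238.45583169]), 'tool_rot': array([ 6.83620958e-01, -3.06580368e+00, -2.69449601e-03]), 'force': array([-0.24510616,  0.29747002, -0.38906906]), 'torque': array([ 0.03557303, -0.04082494,  0.02957962]), 'grip_width': 1.0000619676668527} 8.0
```

View pics/top0.png

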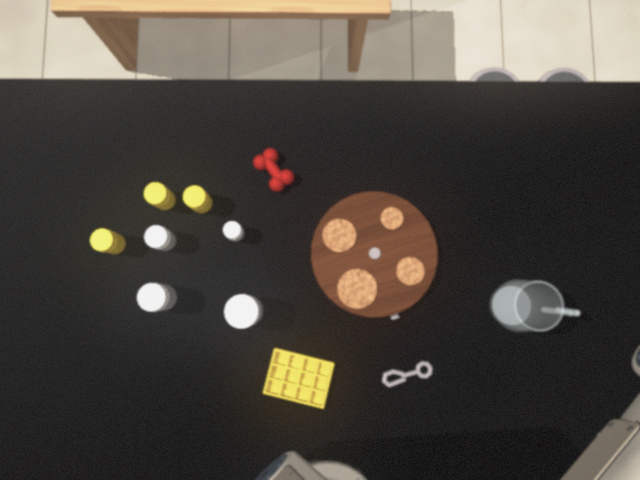

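View pics/scene0.png

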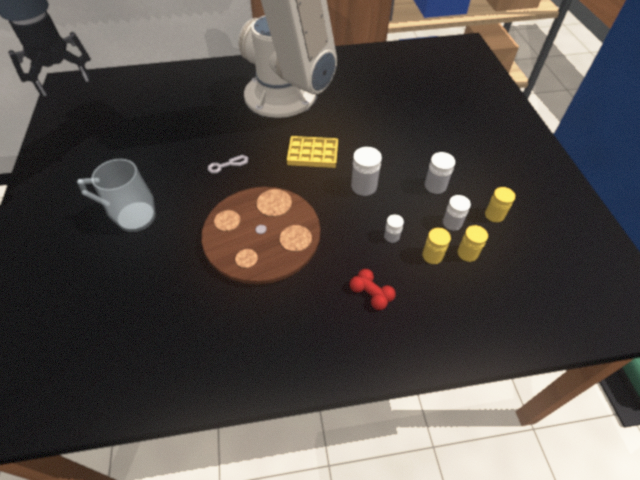

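The top view shows four white-lidded jars: largest (242,311), third (152,297), second (157,237) and smallest (232,231). The things I could mistake for jar_second are the yellow look-alikes at (158,195), (196,198) and (104,240), and I'll leave those alone. The pads are largest (357,289), third (339,235), second (410,271) and smallest (392,218). The pitcher is at about (525,305) and the toy at (273,170).

Run:
```python
from h import *
import pickle
c=pickle.load(open('top.pkl','rb')); im=c['pixels']; Z=c['z_map']
E=np.array(c['extrinsics']);R=E[:3,:3];t=E[:3,3]
hsv=cv2.cvtColor(im,cv2.COLOR_RGB2HSV)
vv,uu=np.mgrid[:480,:640]
P=np.stack([(uu-c['cx'])/c['fx']*Z,(vv-c['cy'])/c['fy']*Z,Z],-1)
W=(P-t)@R
for n,(u,v),h,d in [('small',(232,231),60,36),('second',(157,237),75,46),('third',(152,297),90,56),('largest',(242,311),105,66)]:
    near=(np.hypot(uu-u,vv-v)<32)&(Z>0)
    m=(near&(abs(W[...,2]-h)<10)&(im.min(2)>120)).astype(np.uint8)
    bright=((im.min(2)>215)&(np.hypot(uu-u,vv-v)<28)).astype(np.uint8)
    for nm,mm in(('depth',m),('bright',bright)):
        cs,_=cv2.findContours(mm,0,1); k=max(cs,key=cv2.contourArea)
        (a,b),r=cv2.minEnclosingCircle(k); el=cv2.fitEllipse(k)
        p=onplane(c,el[0][0],el[0][1],h); s=p_=np.linalg.norm(onplane(c,el[0][0]+1,el[0][1],h)-p)
        print(n,nm,np.round(el[0],1),np.round(p,1),'diam',np.round(np.array(el[1])*s,1),d, 'medz',np.median(W[mm>0][:,2]), W[mm>0].mean(0).round(1))
# pads
H,S,V=cv2.split(hsv)
m=((H>5)&(H<22)&(V>170)&(uu>300)&(uu<450)&(vv>180)&(vv<330)).astype(np.uint8)
m=cv2.morphologyEx(m,cv2.MORPH_CLOSE,np.ones((5,5)))
cs,_=cv2.findContours(m,0,1); ps=[]
for k in sorted(cs,key=cv2.contourArea)[-4:]:
    el=cv2.fitEllipse(k);p=onplane(c,*el[0],34);s=np.linalg.norm(onplane(c,el[0][0]+1,el[0][1],34)-p)
    ps.append(p);print('pad',np.round(el[0],1),p.round(1),np.array(el[1])*s)
ps=np.array(ps);ctr=ps.mean(0);print(ctr,np.hypot(*(ps-ctr)[:,:2].T), np.degrees(np.arctan2(*(ps-ctr)[:,1::-1].T)))
save('crop0.png',cv2.resize(im[150:340,70:460],None,fx=2,fy=2,interpolation=2))
for n,m_ in(('toy',(hsv[...,1]>180)&((H<6)|(H>174))&(V>90)),('yel',(H>22)&(H<35)&(S>120)&(V>120))):
    l,q,st,ce=cv2.connectedComponentsWithStats(m_.astype(np.uint8))
    for i in range(1,l):
        if st[i,4]>80: print(n,st[i],onplane(c,*ce[i],20).round(0))
```

```text
small depth [232.1 229.6] [591.6 198.2  60. ] diam [33.6 34.7] 36 medz 59.56315010063568 [591.7 198.3  59.6]
small bright [231.5 229.5] [592.  199.5  60. ] diam [31.8 32.3] 36 medz 59.904260046203206 [592.  199.5  59.9]
second depth [156.3 236.4] [575.4 351.1  75. ] diam [44.  46.6] 46 medz 74.92206299302711 [575.4 351.2  74.6]
second bright [155.4 236. ] [576.  353.1  75. ] diam [40.9 42.9] 46 medz 75.11828693113648 [575.7 352.1  78.1]
third depth [152.  296.8] [451.6 350.6  90. ] diam [53.7 56.6] 56 medz 90.14548805130339 [451.6 350.7  89.9]
third bright [151.  296.8] [451.6 352.5  90. ] diam [51.4 53.3] 56 medz 90.35166959512827 [451.6 350.8  95.8]
largest depth [241.4 311. ] [423.5 169.3 105. ] diam [63.4 65.3] 66 medz 105.022181584935 [423.5 169.3 105. ]
largest bright [240.9 311. ] [423.5 170.4 105. ] diam [62.2 63.7] 66 medz 105.04712083857109 [423.6 170.3 105.8]
pad [391.4 217.6] [ 621.9 -140.8   34. ] [45.71110091 47.17072278]
pad [409.9 270.5] [ 507.4 -178.5   34. ] [58.01624187 59.6460794 ]
pad [338.8 234.8] [584.2 -26.9  34. ] [69.91226623 70.96012607]
pad [356.7 288.3] [469.6 -64.3  34. ] [82.58024391 83.57300474]
[ 545.77076655 -102.62021285   34.        ] [85.14393247 85.00870561 84.87137402 85.27001729] [ -26.63356253 -116.80049935   63.11418656  153.2738495 ]
toy [264 150  27  39 261] [729. 113.  20.]
yel [143 182  30  27 546] [675. 370.  20.]
yel [182 185  28  26 508] [668. 287.  20.]
yel [ 89 228  34  25 499] [574. 478.  20.]
yel [ 262  348   73   61 2838] [282.  58.  20.]
```

View pics/crop0.png

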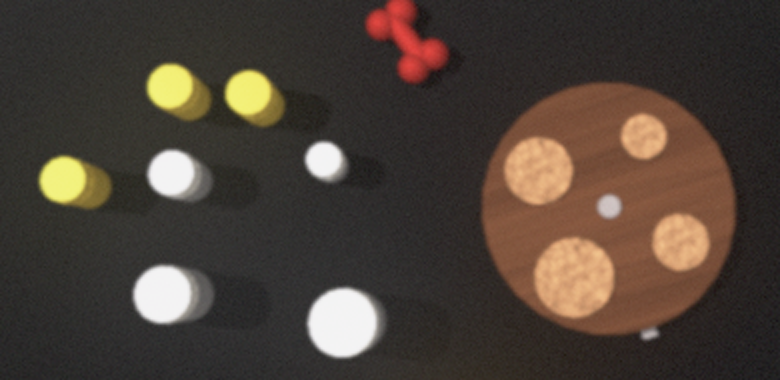

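```bash
cat >> h.py <<'E'
from scipy.spatial.transform import Rotation as Ro
def go(*targets):
    o=env.get_obs(); p=np.array(o['tool_pos']);R=Ro.from_rotvec(o['tool_rot'])
    d=R.as_matrix()@[0,0,1]
    print('t',round(o['time'],2),'tcp',p.round(1),'zaxis',d.round(4),'yaxis',(R.as_matrix()@[0,1,0]).round(3),'F',o['force'].round(1),'w',round(o['grip_width']*85,1),'q',o['q'].round(2))
    fix=Ro.from_rotvec([0.683621,-3.065804,0]); print('  turn',np.round(np.degrees((R.inv()*fix).as_rotvec())/30,4))
    for t in targets:
        print('  ->',t,np.round(R.as_matrix().T@(np.array(t)-p)/800,4))
E
python3 - <<'E'
from h import *
go([423.5,169.5,240])
E
```

```text
t 0.1 tcp [ 233.5 -497.5  238.5] zaxis [-9.0e-04  1.6e-03 -1.0e+00] yaxis [-0.425  0.905  0.002] F [-0.2  0.3 -0.4] w 85.0 q [-0.85  0.26  0.11 -0.   -1.42 -0.28]
  turn [0.0032 0.0007 0.    ]
  -> [423.5, 169.5, 240] [-0.5692  0.6539 -0.0008]
```

Request:
{"api": "step_arm", "payload": {
  "deltas": "-0.02 0.023 0 0 0 0; -0.05 0.057 0 0 0 0; -0.08 0.092 0 0 0 0; -0.115 0.132 0 0 0 0; -0.15 0.172 0 0 0 0; -0.185 0.2125 0 0 0 0; -0.22 0.2527 0 0 0 0; -0.25 0.287 0 0 0 0; -0.275 0.316 0 0 0 0; -0.285 0.3274 0 0 0 0",
  "jaw": 1,
  "grip_force": 30
}}

```text
time: 0.93
tool_pos: [329.0, -161.0, 239.2]
tool_rot: [-0.688, 3.064, 0.001]
force: [-0.6, -1.6, 0.4]
grip_width: 1.002
```

Request:
{"api": "step_arm", "payload": {
  "deltas": "-0.02 0.023 0 0 0 0; -0.05 0.057 0 0 0 0; -0.08 0.092 0 0 0 0; -0.115 0.132 0 0 0 0; -0.15 0.172 0 0 0 0; -0.185 0.2125 0 0 0 0; -0.22 0.2527 0 0 0 0; -0.25 0.287 0 0 0 0; -0.275 0.316 0 0 0 0; -0.284 0.3265 0 0 0 0"
}}

```text
time: 1.77
tool_pos: [423.8, 172.5, 238.2]
tool_rot: [0.688, -3.064, 0.0]
force: [-0.4, -0.1, -0.9]
grip_width: 1.004
```

Run:
```python
from h import *
go([423.5,169.5,240],[423.5,169.5,64])
c=camera('wrist'); save('w0.png',c['pixels'])
```

```text
t 1.77 tcp [423.8 172.5 238.2] zaxis [-1.5e-03 -6.0e-04 -1.0e+00] yaxis [-0.427  0.904  0.   ] F [-0.4 -0.1 -0.9] w 85.4 q [ 0.73  0.07 -0.12 -0.   -1.38 -1.86]
  turn [ 0.     -0.0021  0.0051]
  -> [423.5, 169.5, 240] [ 0.0019 -0.0032 -0.0023]
  -> [423.5, 169.5, 64] [ 0.0016 -0.0032  0.2177]
```

View pics/w0.png

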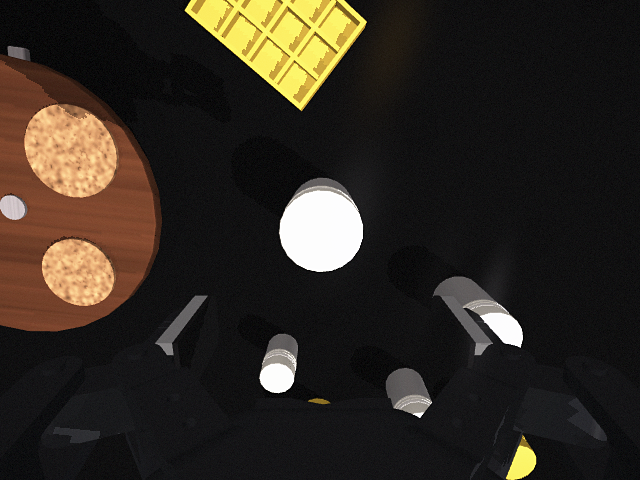

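The wrist view shows the largest jar's lid at (321,231), midway between the fingers across the jaw. I'll cross-check its position and the two visible pads with this camera.

```bash
cat >> h.py <<'E'
def wristplane(c,o,u,v,z):
    T=np.array(c['tool_from_camera']);R=Ro.from_rotvec(o['tool_rot']).as_matrix()
    d=R@T[:3,:3]@np.array([(u-c['cx'])/c['fx'],(v-c['cy'])/c['fy'],1.]); s=R@T[:3,3]+o['tool_pos']
    return s+d*(z-s[2])/d[2]
def wblobs(tag='w'):
    o=env.get_obs();c=camera('wrist');im=c['pixels'];save(tag+'.png',im)
    hsv=cv2.cvtColor(im,cv2.COLOR_RGB2HSV);H,S,V=cv2.split(hsv)
    for nm,m,hs in (('white',(im.min(2)>235),(60,75,90,105,139,124,109,94)),('cork',(H>5)&(H<22)&(V>170)&(S>50),(34,))):
        m=cv2.morphologyEx(m.astype(np.uint8),cv2.MORPH_CLOSE,np.ones((5,5)))
        for k in cv2.findContours(m,0,1)[0]:
            if cv2.contourArea(k)<400: continue
            el=cv2.fitEllipse(k); dup=[]
            for h in hs:
                p=wristplane(c,o,*el[0],h);s=np.linalg.norm(wristplane(c,o,el[0][0]+1,el[0][1],h)-p)
                D=np.mean(el[1])*s
                if nm=='white' and abs(D-{60:36,75:46,90:56,105:66,139:66,124:56,109:46,94:36}[h])>3: continue
                print(nm,np.round(el[0]),h,p.round(1),'diam',(np.array(el[1])*s).round(1))
    return c,o
E
python3 - <<'E'
from h import *
wblobs('w1')
E
```

```text
white [278. 376.] 60 [590.2 198.   60. ] diam [30.1 40.2]
white [504. 326.] 60 [444.7 375.7  60. ] diam [24.  46.4]
white [321. 230.] 105 [423.6 168.5 105. ] diam [62.4 64.4]
white [321. 230.] 124 [419.4 166.6 124. ] diam [57.9 59.8]
cork [ 78. 272.] 34 [584.4 -29.8  34. ] diam [62.2 76.3]
cork [ 70. 151.] 34 [470.5 -67.   34. ] diam [75.4 92.3]
```

Both cameras agree to 1–3 mm, so I'm descending on the largest jar.

Request:
{"api": "step_arm", "payload": {
  "deltas": "0.002 -0.004 0.01 0 0 0; 0.002 -0.004 0.035 0 0 0; 0.002 -0.004 0.065 0 0 0; 0.002 -0.004 0.1 0 0 0; 0.002 -0.004 0.13 0 0 0; 0.002 -0.004 0.16 0 0 0; 0.002 -0.004 0.185 0 0 0; 0.002 -0.004 0.205 0 0 0; 0.002 -0.004 0.2175 0 0 0; 0.002 -0.004 0.2175 0 0 0"
}}

```text
time: 2.7
tool_pos: [421.5, 162.6, 63.1]
tool_rot: [0.679, -3.063, 0.003]
force: [-0.3, -0.5, 0.3]
grip_width: 1.001
```

Request:
{"api": "step_arm", "payload": {
  "deltas": "0 0 0 0 0 0; 0 0 0 0 0 0; 0 0 0 0 0 0; 0 0 0 0 0 0; 0 0 0 0 0 0; 0 0 0 0 0 0; 0 0 0 0 0 0; 0 0 0 0 0 0; 0 0 0 0 0 0; 0 0 0 0 0 0",
  "jaw": -1,
  "grip_force": 30
}}

```text
time: 3.53
tool_pos: [424.0, 165.6, 66.3]
tool_rot: [-0.684, 3.065, -0.0]
force: [-1.2, -1.3, 6.9]
grip_width: 0.765
```

Run:
```python
from h import *
go([423.5,169.5,64],[423.5,169.5,240])
```

```text
t 3.53 tcp [424.  165.6  66.3] zaxis [ 1.6e-03  2.0e-04 -1.0e+00] yaxis [-0.425  0.905 -0.001] F [-1.2 -1.3  6.9] w 65.1 q [ 0.72  0.2  -0.43  0.   -0.93 -1.85]
  turn [-0.0012  0.0038  0.0011]
  -> [423.5, 169.5, 64] [-0.0015  0.0047  0.0028]
  -> [423.5, 169.5, 240] [-0.0018  0.0046 -0.2172]
```

Request:
{"api": "step_arm", "payload": {
  "deltas": "0 0 -0.008 0 0 0; 0 0 -0.03 0 0 0; 0 0 -0.06 0 0 0; 0 0 -0.095 0 0 0; 0 0 -0.13 0 0 0; 0 0 -0.16 0 0 0; 0 0 -0.185 0 0 0; 0 0 -0.205 0 0 0; 0 0 -0.217 0 0 0; 0 0 -0.22 0 0 0"
}}

```text
time: 4.37
tool_pos: [423.9, 165.9, 242.9]
tool_rot: [-0.683, 3.064, 0.002]
force: [1.1, 0.6, -1.4]
grip_width: 0.768
```

Run:
```python
from h import *
go([469.6,-64.8,240])
```

```text
t 4.37 tcp [423.9 165.9 242.9] zaxis [ 0.0022  0.0018 -1.    ] yaxis [-0.425  0.905  0.001] F [ 1.1  0.6 -1.4] w 65.3 q [ 0.72  0.06 -0.11  0.   -1.39 -1.85]
  turn [0.0012 0.0061 0.0003]
  -> [469.6, -64.8, 240] [ 0.0708 -0.2853  0.0033]
```

Request:
{"api": "step_arm", "payload": {
  "deltas": "0.003 -0.012 0 0 0 0; 0.011 -0.044 0 0 0 0; 0.022 -0.088 0 0 0 0; 0.033 -0.132 0 0 0 0; 0.044 -0.176 0 0 0 0; 0.054 -0.216 0 0 0 0; 0.062 -0.248 0 0 0 0; 0.068 -0.272 0 0 0 0; 0.0708 -0.2853 0 0 0 0; 0.0708 -0.2853 0 0 0 0"
}}

```text
time: 5.2
tool_pos: [468.6, -67.1, 239.8]
tool_rot: [0.679, -3.064, -0.0]
force: [0.5, -0.6, -0.7]
grip_width: 0.763
```

Request:
{"api": "step_arm", "payload": {
  "deltas": "0 0 0 0 0 0; 0 0 0 0 0 0; 0 0 0 0 0 0; 0 0 0 0 0 0; 0 0 0 0 0 0; 0 0 0 0 0 0; 0 0 0 0 0 0; 0 0 0 0 0 0; 0 0 0 0 0 0; 0 0 0 0 0 0"
}}

```text
time: 6.03
tool_pos: [469.1, -65.2, 241.3]
tool_rot: [-0.684, 3.066, 0.0]
force: [0.1, -0.4, -2.1]
grip_width: 0.763
```

Run:
```python
from h import *
c,o=wblobs('w2'); go([469.6,-64.8,240],[469.6,-64.8,100])
c=camera('top');save('t1.png',c['pixels'])
```

```text
cork [190. 307.] 34 [ 619.6 -152.2   34. ] diam [27.3 44.7]
cork [323. 213.] 34 [468.7 -67.5  34. ] diam [79.  83.2]
cork [199. 201.] 34 [ 509.1 -181.2   34. ] diam [53.1 62.5]
t 6.08 tcp [469.1 -65.2 241.3] zaxis [ 0.  0. -1.] yaxis [-0.425  0.905 -0.   ] F [ 1.1 -0.3 -0.5] w 64.9 q [ 0.19  0.1  -0.08 -0.   -1.39 -1.33]
  turn [-0.0002  0.001  -0.0001]
  -> [469.6, -64.8, 240] [-0.0007  0.0002  0.0016]
  -> [469.6, -64.8, 100] [-0.0007  0.0002  0.1766]
```

View pics/w2.png

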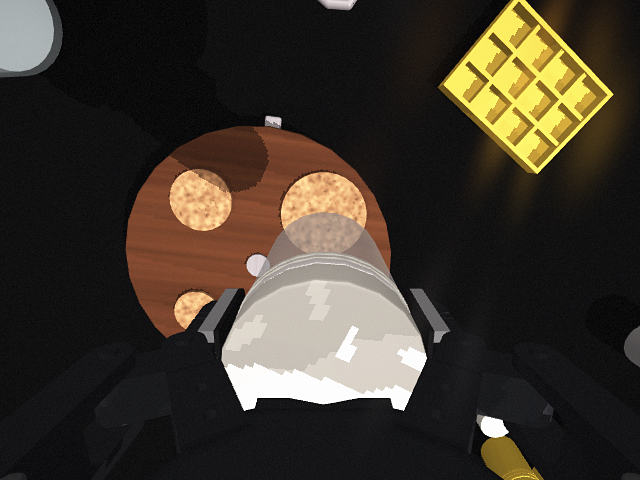

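The jar hangs straight over the largest pad (323,213). Lowering it now.

Request:
{"api": "step_arm", "payload": {
  "deltas": "0 0 0.008 0 0 0; 0 0 0.03 0 0 0; 0 0 0.06 0 0 0; 0 0 0.09 0 0 0; 0 0 0.12 0 0 0; 0 0 0.145 0 0 0; 0 0 0.16 0 0 0; 0 0 0.17 0 0 0; 0 0 0.175 0 0 0; 0 0 0.176 0 0 0"
}}

```text
time: 6.97
tool_pos: [469.2, -65.2, 100.7]
tool_rot: [-0.684, 3.066, -0.0]
force: [0.1, -0.2, -0.7]
grip_width: 0.763
```

Request:
{"api": "step_arm", "payload": {
  "deltas": "0 0 0 0 0 0; 0 0 0 0 0 0; 0 0 0 0 0 0; 0 0 0 0 0 0; 0 0 0 0 0 0; 0 0 0 0 0 0; 0 0 0 0 0 0; 0 0 0 0 0 0; 0 0 0 0 0 0; 0 0 0 0 0 0"
}}

```text
time: 7.8
tool_pos: [469.1, -65.2, 100.5]
tool_rot: [-0.684, 3.066, -0.0]
force: [0.7, 0.5, -1.0]
grip_width: 0.769
```

Run:
```python
from h import *
go([469.6,-64.8,240],[469.6,-64.8,100])
```

```text
t 7.8 tcp [469.1 -65.2 100.5] zaxis [ 0. -0. -1.] yaxis [-0.425  0.905 -0.   ] F [ 0.7  0.5 -1. ] w 65.4 q [ 0.19  0.2  -0.34  0.   -1.04 -1.33]
  turn [-0.0002  0.001   0.0001]
  -> [469.6, -64.8, 240] [-0.0007  0.0002 -0.1744]
  -> [469.6, -64.8, 100] [-0.0007  0.0002  0.0006]
```

Request:
{"api": "step_arm", "payload": {
  "deltas": "0 0 0.0006 0 0 0; 0 0 0.0012 0 0 0; 0 0 0.0018 0 0 0; 0 0 0.0024 0 0 0; 0 0 0.003 0 0 0; 0 0 0.003 0 0 0; 0 0 0.003 0 0 0; 0 0 0.003 0 0 0; 0 0 0.003 0 0 0; 0 0 0.003 0 0 0"
}}

```text
time: 8.63
tool_pos: [469.3, -65.1, 100.2]
tool_rot: [-0.685, 3.065, -0.001]
force: [-7.6, 3.4, 16.6]
grip_width: 0.766
```

Contact at 100.2 mm, as expected. Releasing and rising.

Request:
{"api": "step_arm", "payload": {
  "deltas": "0 0 -0.0015 0 0 0; 0 0 -0.0015 0 0 0; 0 0 -0.0015 0 0 0; 0 0 -0.0015 0 0 0; 0 0 -0.0015 0 0 0; 0 0 -0.0015 0 0 0; 0 0 -0.0015 0 0 0; 0 0 -0.0015 0 0 0; 0 0 -0.0015 0 0 0; 0 0 -0.0015 0 0 0",
  "jaw": 1
}}

```text
time: 9.47
tool_pos: [469.1, -65.2, 99.3]
tool_rot: [0.684, -3.066, 0.0]
force: [-1.4, -0.3, -0.3]
grip_width: 0.998
```

Request:
{"api": "step_arm", "payload": {
  "deltas": "0 0 -0.008 0 0 0; 0 0 -0.03 0 0 0; 0 0 -0.06 0 0 0; 0 0 -0.09 0 0 0; 0 0 -0.12 0 0 0; 0 0 -0.145 0 0 0; 0 0 -0.16 0 0 0; 0 0 -0.17 0 0 0; 0 0 -0.175 0 0 0; 0 0 -0.175 0 0 0"
}}

```text
time: 10.3
tool_pos: [469.3, -65.2, 239.8]
tool_rot: [-0.684, 3.065, -0.0]
force: [-0.1, -0.5, 0.5]
grip_width: 1.002
```

Run:
```python
from h import *
wblobs('w3')
go([451.6,351,240])
```

```text
white [325. 246.] 139 [471.5 -65.3 139. ] diam [61.7 64.8]
cork [310. 323.] 34 [583.  -29.8  34. ] diam [66.6 70.8]
cork [347. 192.] 34 [440.9 -55.5  34. ] diam [18.5 60.4]
cork [200. 199.] 34 [ 507.5 -181.1   34. ] diam [56.3 61.8]
t 10.35 tcp [468.9 -65.1 239. ] zaxis [-4.e-04  2.e-04 -1.e+00] yaxis [-0.425  0.905  0.   ] F [ 0.5 -0.1  0.8] w 84.6 q [ 0.19  0.1  -0.08 -0.   -1.39 -1.33]
  turn [0.0006 0.0003 0.    ]
  -> [451.6, 351, 240] [-0.2014  0.4801 -0.0012]
```

View pics/w3.png

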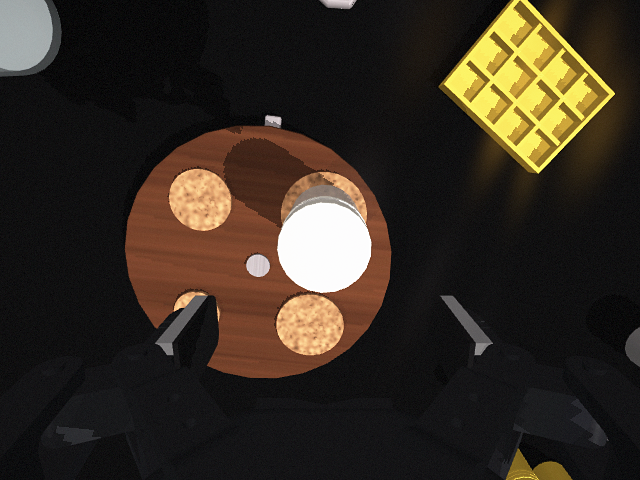

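Largest jar stands on its pad, with its lid at (325,246), measured at (471.5,-65.3) against the pad at about (469.5,-65.5). Next is the third jar.

Request:
{"api": "step_arm", "payload": {
  "deltas": "-0.004 0.01 0 0 0 0; -0.013 0.03 0 0 0 0; -0.025 0.06 0 0 0 0; -0.039 0.094 0 0 0 0; -0.055 0.132 0 0 0 0; -0.071 0.17 0 0 0 0; -0.087 0.208 0 0 0 0; -0.103 0.246 0 0 0 0; -0.119 0.284 0 0 0 0; -0.134 0.32 0 0 0 0"
}}

```text
time: 11.18
tool_pos: [456.3, 214.1, 238.3]
tool_rot: [0.684, -3.065, 0.001]
force: [0.6, -0.3, 0.2]
grip_width: 1.001
```

Request:
{"api": "step_arm", "payload": {
  "deltas": "-0.015 0.035 0 0 0 0; -0.03 0.07 0 0 0 0; -0.043 0.102 0 0 0 0; -0.053 0.128 0 0 0 0; -0.06 0.146 0 0 0 0; -0.0645 0.156 0 0 0 0; -0.067 0.16 0 0 0 0; -0.0674 0.1601 0 0 0 0; -0.0674 0.1601 0 0 0 0; -0.0674 0.1601 0 0 0 0"
}}

```text
time: 12.02
tool_pos: [452.0, 350.0, 239.5]
tool_rot: [-0.682, 3.066, 0.0]
force: [-0.6, 0.7, -0.4]
grip_width: 0.999
```

Run:
```python
from h import *
wblobs('w4')
go([451.6,351,240],[451.6,351,51])
```

```text
white [549. 467.] 75 [590.6 676.   75. ] diam [37.8 48.5]
white [274. 333.] 109 [548.  347.3 109. ] diam [39.5 53.4]
white [127. 279.] 75 [574.2 210.2  75. ] diam [33.4 58.3]
white [326. 226.] 90 [450.7 349.9  90. ] diam [54.4 57.5]
t 12.07 tcp [452.1 350.1 239.6] zaxis [ 3.e-04  3.e-04 -1.e+00] yaxis [-0.424  0.906  0.   ] F [ 0.6  0.2 -0.4] w 84.9 q [ 0.93  0.3   0.17  0.   -1.44 -2.07]
  turn [ 0.      0.0017 -0.0021]
  -> [451.6, 351, 240] [ 0.      0.0013 -0.0005]
  -> [451.6, 351, 51] [1.000e-04 1.300e-03 2.358e-01]
```

Request:
{"api": "step_arm", "payload": {
  "deltas": "0 0.0005 0.01 0 0 0; 0 0.0005 0.035 0 0 0; 0 0.0005 0.07 0 0 0; 0 0.0005 0.11 0 0 0; 0 0.0005 0.15 0 0 0; 0 0.0005 0.185 0 0 0; 0 0.0005 0.21 0 0 0; 0 0.0005 0.227 0 0 0; 0 0.0005 0.2345 0 0 0; 0 0.0005 0.235 0 0 0"
}}

```text
time: 12.9
tool_pos: [451.0, 350.2, 49.8]
tool_rot: [0.682, -3.064, 0.003]
force: [1.6, -0.2, -0.5]
grip_width: 1.001
```

Request:
{"api": "step_arm", "payload": {
  "deltas": "0 0 0 0 0 0; 0 0 0 0 0 0; 0 0 0 0 0 0; 0 0 0 0 0 0; 0 0 0 0 0 0; 0 0 0 0 0 0; 0 0 0 0 0 0; 0 0 0 0 0 0; 0 0 0 0 0 0; 0 0 0 0 0 0",
  "jaw": -1
}}

```text
time: 13.73
tool_pos: [452.4, 352.1, 52.7]
tool_rot: [-0.684, 3.064, 0.002]
force: [-0.9, -0.3, 4.9]
grip_width: 0.646
```

Request:
{"api": "step_arm", "payload": {
  "deltas": "0 0 0 0 0 0; 0 0 -0.02 0 0 0; 0 0 -0.05 0 0 0; 0 0 -0.085 0 0 0; 0 0 -0.125 0 0 0; 0 0 -0.16 0 0 0; 0 0 -0.19 0 0 0; 0 0 -0.215 0 0 0; 0 0 -0.23 0 0 0; 0 0 -0.235 0 0 0"
}}

```text
time: 14.57
tool_pos: [452.2, 351.8, 241.7]
tool_rot: [-0.683, 3.063, 0.004]
force: [-0.1, 0.4, -1.1]
grip_width: 0.649
```

Run:
```python
from h import *
go([583.8,-28,240])
```

```text
t 14.57 tcp [452.2 351.8 241.7] zaxis [ 0.0026  0.003  -1.    ] yaxis [-0.425  0.905  0.002] F [-0.1  0.4 -1.1] w 55.1 q [ 0.93  0.3   0.17  0.   -1.44 -2.07]
  turn [0.0028 0.0079 0.    ]
  -> [583.8, -28, 240] [ 0.0528 -0.4997  0.0012]
```

Request:
{"api": "step_arm", "payload": {
  "deltas": "0.001 -0.01 0 0 0 0; 0.003 -0.03 0 0 0 0; 0.006 -0.06 0 0 0 0; 0.01 -0.095 0 0 0 0; 0.014 -0.133 0 0 0 0; 0.018 -0.171 0 0 0 0; 0.022 -0.209 0 0 0 0; 0.026 -0.247 0 0 0 0; 0.03 -0.285 0 0 0 0; 0.034 -0.322 0 0 0 0"
}}

```text
time: 15.4
tool_pos: [535.8, 103.5, 237.8]
tool_rot: [0.682, -3.064, 0.001]
force: [0.6, -0.4, -0.9]
grip_width: 0.646
```

Request:
{"api": "step_arm", "payload": {
  "deltas": "0.004 -0.036 0 0 0 0; 0.0075 -0.07 0 0 0 0; 0.011 -0.102 0 0 0 0; 0.0138 -0.13 0 0 0 0; 0.016 -0.151 0 0 0 0; 0.0177 -0.166 0 0 0 0; 0.0185 -0.175 0 0 0 0; 0.0188 -0.1777 0 0 0 0; 0.0188 -0.1777 0 0 0 0; 0.0188 -0.1777 0 0 0 0"
}}

```text
time: 16.23
tool_pos: [583.0, -28.0, 239.1]
tool_rot: [0.684, -3.066, -0.0]
force: [0.1, 0.4, -0.7]
grip_width: 0.649
```

Run:
```python
from h import *
wblobs('w5')
go([583.8,-28,240],[583.8,-28,86.7])
```

```text
white [348.  59.] 139 [472.6 -65.2 139. ] diam [63.5 72.4]
cork [150. 459.] 34 [939.9 -91.6  34. ] diam [33.5 79.8]
cork [323. 207.] 34 [576.8 -33.3  34. ] diam [50.3 75.5]
cork [199. 201.] 34 [ 622.  -143.6   34. ] diam [44.4 49. ]
cork [343.  89.] 34 [473.1 -61.9  34. ] diam [70.1 80. ]
cork [223.  67.] 34 [ 501.7 -165.1   34. ] diam [25.3 46. ]
t 16.28 tcp [583.  -27.8 239.3] zaxis [-0.e+00  3.e-04 -1.e+00] yaxis [-0.426  0.905  0.   ] F [-0.6 -0.3 -0.7] w 55.0 q [ 0.22  0.32  0.2  -0.   -1.45 -1.35]
  turn [0.0003 0.0011 0.0018]
  -> [583.8, -28, 240] [-0.0008 -0.0007 -0.0009]
  -> [583.8, -28, 86.7] [-0.0007 -0.0007  0.1907]
```

View pics/w5.png

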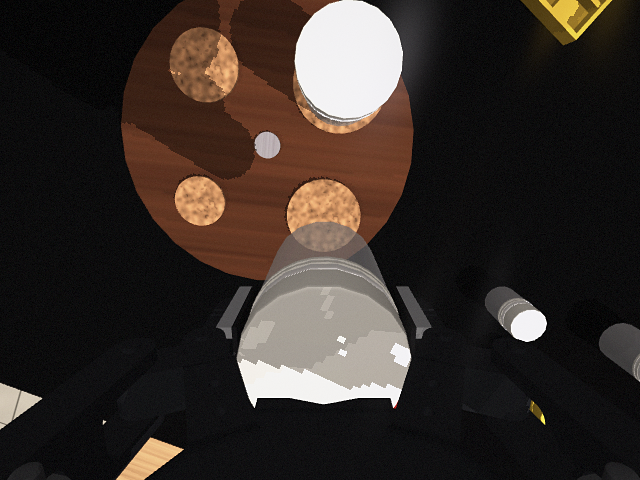

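The third jar hangs over its pad (323,207). Lowering it to contact.

Request:
{"api": "step_arm", "payload": {
  "deltas": "-0.0007 -0.0005 0.008 0 0 0; -0.0007 -0.0005 0.03 0 0 0; -0.0007 -0.0005 0.06 0 0 0; -0.0007 -0.0005 0.095 0 0 0; -0.0007 -0.0005 0.13 0 0 0; -0.0007 -0.0005 0.155 0 0 0; -0.0007 -0.0005 0.172 0 0 0; -0.0007 -0.0005 0.182 0 0 0; -0.0007 -0.0005 0.187 0 0 0; -0.0007 -0.0005 0.189 0 0 0"
}}

```text
time: 17.12
tool_pos: [583.9, -28.3, 87.8]
tool_rot: [0.685, -3.066, 0.0]
force: [0.2, -0.3, -0.3]
grip_width: 0.645
```

Request:
{"api": "step_arm", "payload": {
  "deltas": "0 0 0 0 0 0; 0 0 0.0005 0 0 0; 0 0 0.001 0 0 0; 0 0 0.0015 0 0 0; 0 0 0.002 0 0 0; 0 0 0.0025 0 0 0; 0 0 0.003 0 0 0; 0 0 0.003 0 0 0; 0 0 0.003 0 0 0; 0 0 0.003 0 0 0"
}}

```text
time: 17.95
tool_pos: [584.2, -28.6, 86.7]
tool_rot: [-0.684, 3.065, -0.0]
force: [-3.4, 1.2, 4.7]
grip_width: 0.647
```

Request:
{"api": "step_arm", "payload": {
  "deltas": "0 0 0 0 0 0; 0 0 0 0 0 0; 0 0 0 0 0 0; 0 0 0 0 0 0; 0 0 0 0 0 0; 0 0 0 0 0 0; 0 0 0 0 0 0; 0 0 0 0 0 0; 0 0 0 0 0 0; 0 0 0 0 0 0",
  "jaw": 1
}}

```text
time: 18.78
tool_pos: [583.9, -28.6, 85.7]
tool_rot: [0.684, -3.066, 0.0]
force: [-0.4, -1.0, -0.6]
grip_width: 0.998
```

Request:
{"api": "step_arm", "payload": {
  "deltas": "0 0 -0.008 0 0 0; 0 0 -0.03 0 0 0; 0 0 -0.06 0 0 0; 0 0 -0.095 0 0 0; 0 0 -0.13 0 0 0; 0 0 -0.155 0 0 0; 0 0 -0.175 0 0 0; 0 0 -0.187 0 0 0; 0 0 -0.192 0 0 0; 0 0 -0.192 0 0 0"
}}

```text
time: 19.62
tool_pos: [584.1, -28.6, 239.9]
tool_rot: [-0.684, 3.065, 0.0]
force: [0.1, -0.0, -0.0]
grip_width: 0.999
```

Run:
```python
from h import *
wblobs('w6')
go([575.4,351.3,240])
c=camera('top');save('t2.png',c['pixels'])
```

```text
white [324. 238.] 124 [584.2 -29.7 124. ] diam [51.9 54.4]
white [350.  58.] 139 [472.7 -65.1 139. ] diam [63.5 72.5]
cork [124. 465.] 34 [ 964.8 -117.4   34. ] diam [35.7 56.2]
cork [201. 199.] 34 [ 622.  -143.6   34. ] diam [44.3 48.9]
cork [350.  29.] 34 [429.3 -78.1  34. ] diam [106.1 171.7]
cork [225.  61.] 34 [ 498.4 -166.2   34. ] diam [25.2 41.8]
t 19.67 tcp [583.7 -28.6 238.8] zaxis [-7.e-04  2.e-04 -1.e+00] yaxis [-0.425  0.905  0.001] F [-0.8  0.5 -1.1] w 85.0 q [ 0.22  0.32  0.2  -0.   -1.45 -1.35]
  turn [ 0.0008 -0.0001 -0.0001]
  -> [575.4, 351.3, 240] [-0.1923  0.4343 -0.0014]
```

View pics/w6.png

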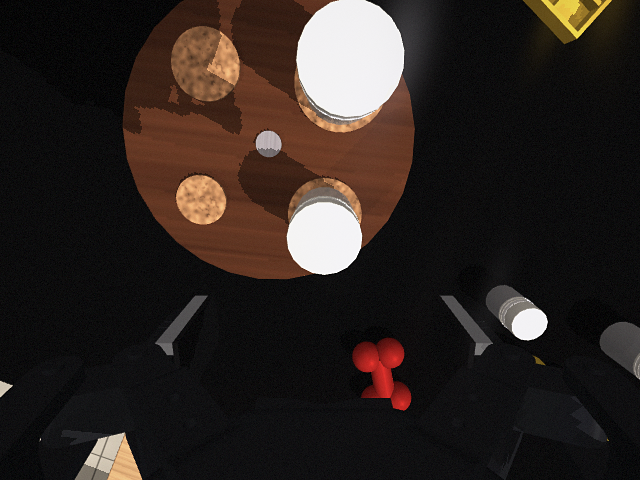

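Third jar is placed (lid at (324,238), on target). Moving to the second jar.

Request:
{"api": "step_arm", "payload": {
  "deltas": "-0.004 0.01 0 0 0 0; -0.013 0.03 0 0 0 0; -0.026 0.06 0 0 0 0; -0.042 0.095 0 0 0 0; -0.058 0.13 0 0 0 0; -0.074 0.166 0 0 0 0; -0.09 0.202 0 0 0 0; -0.105 0.238 0 0 0 0; -0.12 0.272 0 0 0 0; -0.135 0.305 0 0 0 0"
}}

```text
time: 20.55
tool_pos: [577.0, 240.2, 238.1]
tool_rot: [0.684, -3.064, 0.001]
force: [1.4, 0.2, 0.6]
grip_width: 1.001
```

Request:
{"api": "step_arm", "payload": {
  "deltas": "-0.014 0.03 0 0 0 0; -0.027 0.058 0 0 0 0; -0.037 0.083 0 0 0 0; -0.045 0.103 0 0 0 0; -0.051 0.117 0 0 0 0; -0.055 0.125 0 0 0 0; -0.057 0.129 0 0 0 0; -0.0573 0.1293 0 0 0 0; -0.0573 0.1293 0 0 0 0; -0.0573 0.1293 0 0 0 0"
}}

```text
time: 21.38
tool_pos: [575.8, 350.4, 239.6]
tool_rot: [-0.682, 3.066, -0.0]
force: [-0.4, 0.7, -0.5]
grip_width: 1.0
```

Run:
```python
from h import *
wblobs('w7')
go([575.4,351.3,240],[575.4,351.3,39])
```

```text
white [545. 465.] 60 [724.7 689.1  60. ] diam [25.5 49.9]
white [545. 465.] 94 [702.1 649.2  94. ] diam [22.7 44.5]
white [112. 460.] 90 [881.8 258.3  90. ] diam [44.1 65. ]
white [326. 223.] 75 [575.6 350.5  75. ] diam [44.6 47.6]
white [163. 164.] 94 [582.8 214.6  94. ] diam [32.3 40.4]
t 21.43 tcp [575.8 350.4 239.6] zaxis [ 3.e-04  1.e-04 -1.e+00] yaxis [-0.424  0.906 -0.   ] F [-0.3 -0.1  0.5] w 84.9 q [ 0.78  0.51  0.49  0.   -1.55 -1.91]
  turn [-0.0002  0.0015 -0.0019]
  -> [575.4, 351.3, 240] [-0.      0.0012 -0.0005]
  -> [575.4, 351.3, 39] [0.     0.0012 0.2508]
```

View pics/w7.png

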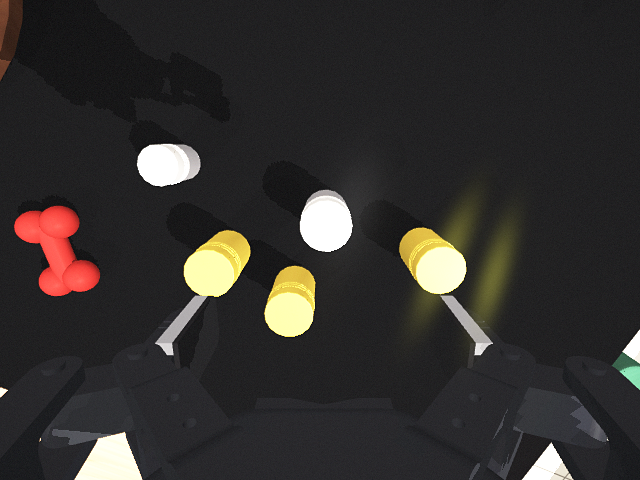

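jar_second's white lid is at (326,223). The yellow look-alikes at (217,263), (290,300) and (433,260) clear the fingers' columns, about x 264–388 at row 223. Descending.

Request:
{"api": "step_arm", "payload": {
  "deltas": "0 0.0008 0.01 0 0 0; 0 0.0008 0.035 0 0 0; 0 0.0008 0.07 0 0 0; 0 0.0008 0.11 0 0 0; 0 0.0008 0.15 0 0 0; 0 0.0008 0.185 0 0 0; 0 0.0008 0.213 0 0 0; 0 0.0008 0.233 0 0 0; 0 0.0008 0.243 0 0 0; 0 0.0008 0.2455 0 0 0"
}}

```text
time: 22.27
tool_pos: [574.4, 350.8, 40.8]
tool_rot: [0.682, -3.063, 0.002]
force: [-0.3, 0.9, -0.3]
grip_width: 1.001
```

Request:
{"api": "step_arm", "payload": {
  "deltas": "0 0 0 0 0 0; 0 0 0 0 0 0; 0 0 0 0 0 0; 0 0 0 0 0 0; 0 0 0 0 0 0; 0 0 0 0 0 0; 0 0 0 0 0 0; 0 0 0 0 0 0; 0 0 0 0 0 0; 0 0 0 0 0 0",
  "jaw": -1
}}

```text
time: 23.1
tool_pos: [576.1, 352.5, 44.5]
tool_rot: [-0.684, 3.063, 0.002]
force: [-0.5, 1.0, 5.7]
grip_width: 0.535
```

Request:
{"api": "step_arm", "payload": {
  "deltas": "0 0 0 0 0 0; 0 0 -0.02 0 0 0; 0 0 -0.05 0 0 0; 0 0 -0.085 0 0 0; 0 0 -0.125 0 0 0; 0 0 -0.16 0 0 0; 0 0 -0.19 0 0 0; 0 0 -0.215 0 0 0; 0 0 -0.235 0 0 0; 0 0 -0.245 0 0 0"
}}

```text
time: 23.93
tool_pos: [575.7, 352.1, 241.4]
tool_rot: [-0.683, 3.063, 0.002]
force: [0.1, -0.0, 0.0]
grip_width: 0.531
```

Run:
```python
from h import *
go([507.4,-180,240])
```

```text
t 23.93 tcp [575.7 352.1 241.4] zaxis [ 0.0026  0.002  -1.    ] yaxis [-0.425  0.905  0.001] F [ 0.1 -0.   0. ] w 45.1 q [ 0.78  0.51  0.5   0.   -1.55 -1.91]
  turn [0.0012 0.0071 0.0001]
  -> [507.4, -180, 240] [ 3.599e-01 -5.658e-01  2.000e-04]
```

Request:
{"api": "step_arm", "payload": {
  "deltas": "0.0054 -0.0084 0 0 0 0; 0.0161 -0.0253 0 0 0 0; 0.0322 -0.0506 0 0 0 0; 0.0521 -0.0818 0 0 0 0; 0.0735 -0.1156 0 0 0 0; 0.095 -0.1493 0 0 0 0; 0.1165 -0.1831 0 0 0 0; 0.1379 -0.2168 0 0 0 0; 0.1594 -0.2506 0 0 0 0; 0.181 -0.284 0 0 0 0"
}}

```text
time: 24.77
tool_pos: [539.2, 82.6, 237.2]
tool_rot: [0.683, -3.064, -0.0]
force: [0.7, 0.4, -0.3]
grip_width: 0.528
```

Request:
{"api": "step_arm", "payload": {
  "deltas": "0.0215 -0.0337 0 0 0 0; 0.0429 -0.0675 0 0 0 0; 0.0644 -0.1012 0 0 0 0; 0.0859 -0.135 0 0 0 0; 0.1073 -0.1687 0 0 0 0; 0.1288 -0.2025 0 0 0 0; 0.1487 -0.2337 0 0 0 0; 0.1642 -0.2582 0 0 0 0; 0.175 -0.275 0 0 0 0; 0.179 -0.2818 0 0 0 0"
}}

```text
time: 25.6
tool_pos: [505.1, -182.4, 237.1]
tool_rot: [0.679, -3.064, -0.002]
force: [0.1, 0.9, -1.2]
grip_width: 0.527
```

Request:
{"api": "step_arm", "payload": {
  "deltas": "0 0 0 0 0 0; 0 0 0 0 0 0; 0 0 0 0 0 0; 0 0 0 0 0 0; 0 0 0 0 0 0; 0 0 0 0 0 0; 0 0 0 0 0 0; 0 0 0 0 0 0; 0 0 0 0 0 0; 0 0 0 0 0 0"
}}

```text
time: 26.43
tool_pos: [506.9, -180.2, 238.9]
tool_rot: [-0.684, 3.066, -0.0]
force: [-0.4, 0.3, -0.0]
grip_width: 0.529
```

Run:
```python
from h import *
wblobs('w8')
go([507.4,-180,240],[507.4,-180,78.5])
```

```text
cork [381. 258.] 34 [ 523.5 -110.7   34. ] diam [153.2 241.6]
cork [604.  60.] 34 [279.9 -19.   34. ] diam [  5.5 132.8]
t 26.48 tcp [ 506.9 -180.3  238.9] zaxis [ 1.e-04  0.e+00 -1.e+00] yaxis [-0.425  0.905 -0.   ] F [ 0.3  0.2 -0.5] w 45.5 q [-0.05  0.23  0.08 -0.   -1.42 -1.08]
  turn [-0.0002  0.0011 -0.0001]
  -> [507.4, -180, 240] [-0.0007  0.     -0.0014]
  -> [507.4, -180, 78.5] [-0.0007  0.      0.2005]
```

View pics/w8.png

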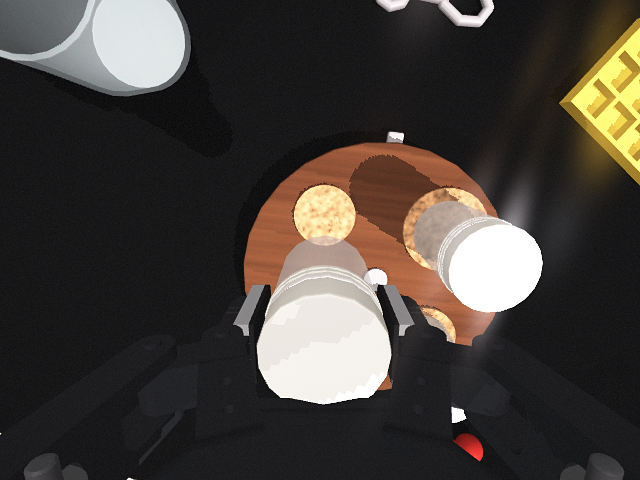

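The second jar is over its pad (324,213). Lowering it; the fingers clear the largest jar by about 30 mm even when open.

Request:
{"api": "step_arm", "payload": {
  "deltas": "-0.0005 0 0.008 0 0 0; -0.0005 0 0.03 0 0 0; -0.0005 0 0.06 0 0 0; -0.0005 0 0.095 0 0 0; -0.0005 0 0.13 0 0 0; -0.0005 0 0.158 0 0 0; -0.0005 0 0.178 0 0 0; -0.0005 0 0.191 0 0 0; -0.0005 0 0.197 0 0 0; -0.0005 0 0.199 0 0 0"
}}

```text
time: 27.32
tool_pos: [506.7, -180.1, 78.8]
tool_rot: [0.683, -3.065, -0.001]
force: [0.9, -0.4, -0.4]
grip_width: 0.53
```

Request:
{"api": "step_arm", "payload": {
  "deltas": "0 0 0 0 0 0; 0 0 0.0005 0 0 0; 0 0 0.001 0 0 0; 0 0 0.0015 0 0 0; 0 0 0.002 0 0 0; 0 0 0.0025 0 0 0; 0 0 0.003 0 0 0; 0 0 0.003 0 0 0; 0 0 0.003 0 0 0; 0 0 0.003 0 0 0"
}}

```text
time: 28.15
tool_pos: [507.5, -180.2, 78.5]
tool_rot: [-0.684, 3.065, -0.001]
force: [-2.5, 2.7, 7.6]
grip_width: 0.53
```

Request:
{"api": "step_arm", "payload": {
  "deltas": "0 0 0 0 0 0; 0 0 0 0 0 0; 0 0 0 0 0 0; 0 0 0 0 0 0; 0 0 0 0 0 0; 0 0 0 0 0 0; 0 0 0 0 0 0; 0 0 0 0 0 0; 0 0 0 0 0 0; 0 0 0 0 0 0",
  "jaw": 0.7
}}

```text
time: 28.98
tool_pos: [507.2, -180.1, 77.3]
tool_rot: [0.684, -3.066, -0.0]
force: [-0.3, 0.7, -0.4]
grip_width: 0.85
```

Request:
{"api": "step_arm", "payload": {
  "deltas": "0 0 -0.008 0 0 0; 0 0 -0.03 0 0 0; 0 0 -0.06 0 0 0; 0 0 -0.095 0 0 0; 0 0 -0.13 0 0 0; 0 0 -0.155 0 0 0; 0 0 -0.18 0 0 0; 0 0 -0.195 0 0 0; 0 0 -0.202 0 0 0; 0 0 -0.202 0 0 0"
}}

```text
time: 29.82
tool_pos: [507.8, -180.2, 240.5]
tool_rot: [-0.683, 3.064, -0.002]
force: [0.4, 0.4, 0.0]
grip_width: 0.851
```

Run:
```python
from h import *
wblobs('w9')
go([591.6,198.6,240])
```

```text
white [325. 233.] 109 [ 508.1 -181.2  109. ] diam [43.5 45.2]
cork [406. 337.] 34 [593.3 -44.4  34. ] diam [32.6 51.2]
cork [311. 324.] 34 [ 622.2 -143.6   34. ] diam [42.9 47.4]
cork [438. 237.] 34 [481.2 -68.9  34. ] diam [ 71.6 107.6]
cork [327. 213.] 34 [ 506.8 -179.    34. ] diam [50.6 60.5]
t 29.87 tcp [ 507.3 -180.   239.1] zaxis [ 6.e-04  2.e-04 -1.e+00] yaxis [-0.425  0.905 -0.   ] F [ 0.2  0.8 -0.5] w 71.8 q [-0.05  0.23  0.08 -0.   -1.42 -1.08]
  turn [-0.0003  0.0022 -0.0001]
  -> [591.6, 198.6, 240] [-0.2965  0.3837 -0.001 ]
```

View pics/w9.png

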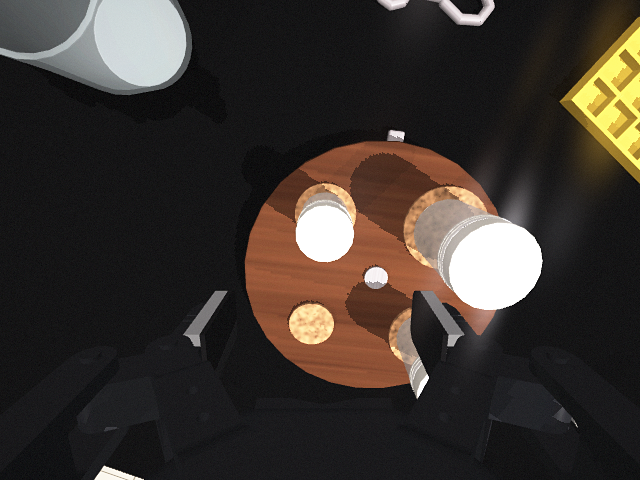

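Second jar stands on its pad (325,233). Now the smallest.

Request:
{"api": "step_arm", "payload": {
  "deltas": "-0.005 0.006 0 0 0 0; -0.015 0.02 0 0 0 0; -0.031 0.04 0 0 0 0; -0.05 0.065 0 0 0 0; -0.07 0.09 0 0 0 0; -0.09 0.116 0 0 0 0; -0.11 0.142 0 0 0 0; -0.13 0.168 0 0 0 0; -0.15 0.194 0 0 0 0; -0.17 0.22 0 0 0 0"
}}

```text
time: 30.7
tool_pos: [555.1, 38.7, 237.5]
tool_rot: [0.683, -3.064, -0.0]
force: [-0.6, -0.5, 0.5]
grip_width: 0.852
```

Request:
{"api": "step_arm", "payload": {
  "deltas": "-0.02 0.026 0 0 0 0; -0.04 0.052 0 0 0 0; -0.06 0.078 0 0 0 0; -0.08 0.104 0 0 0 0; -0.097 0.127 0 0 0 0; -0.11 0.144 0 0 0 0; -0.12 0.156 0 0 0 0; -0.1255 0.1625 0 0 0 0; -0.1265 0.1637 0 0 0 0; -0.1265 0.1637 0 0 0 0"
}}

```text
time: 31.53
tool_pos: [591.6, 198.3, 238.6]
tool_rot: [0.683, -3.066, 0.0]
force: [-0.4, -0.1, -0.7]
grip_width: 0.85
```

Request:
{"api": "step_arm", "payload": {
  "deltas": "0 0 0 0 0 0; 0 0 0 0 0 0; 0 0 0 0 0 0; 0 0 0 0 0 0; 0 0 0 0 0 0; 0 0 0 0 0 0; 0 0 0 0 0 0; 0 0 0 0 0 0; 0 0 0 0 0 0; 0 0 0 0 0 0"
}}

```text
time: 32.37
tool_pos: [591.5, 198.6, 238.8]
tool_rot: [0.684, -3.066, 0.0]
force: [0.2, -0.7, 0.6]
grip_width: 0.843
```

Run:
```python
from h import *
wblobs('w10')
go([591.6,198.6,240],[591.6,198.6,30])
```

```text
white [ 10. 393.] 60 [896.3 -19.8  60. ] diam [29.5 37.7]
white [323. 220.] 60 [591.7 196.7  60. ] diam [34.7 37.9]
white [24. 88.] 90 [590.  -49.2  90. ] diam [43.1 70.8]
cork [ 71. 118.] 34 [608.6 -48.2  34. ] diam [ 98.1 143. ]
cork [147.  22.] 34 [505.2  -8.9  34. ] diam [52.8 89.7]
t 32.42 tcp [591.6 198.6 238.8] zaxis [-1.e-04 -0.e+00 -1.e+00] yaxis [-0.425  0.905  0.   ] F [-0.6 -0.4 -0.8] w 72.2 q [ 0.57  0.41  0.32 -0.   -1.49 -1.71]
  turn [-0.0002  0.0008  0.0001]
  -> [591.6, 198.6, 240] [-0.0001 -0.     -0.0014]
  -> [591.6, 198.6, 30] [-1.000e-04 -0.000e+00  2.611e-01]
```

View pics/w10.png

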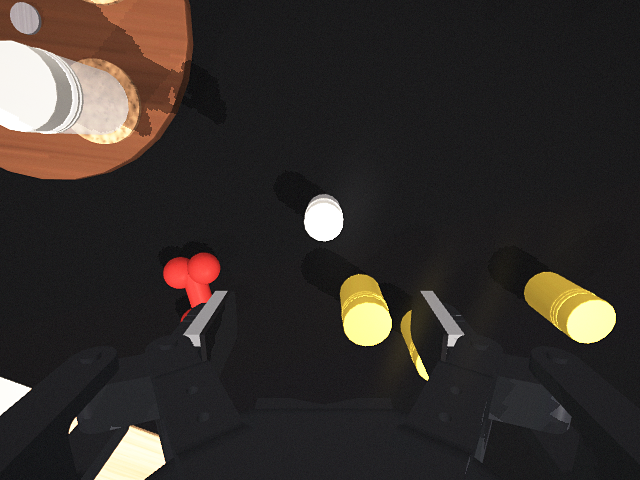

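The smallest jar's lid is at (323,220), centred. The yellow jar (365,320) and the toy (195,270) are clear. Descending.

Request:
{"api": "step_arm", "payload": {
  "deltas": "0 -0.001 0.01 0 0 0; 0 -0.001 0.035 0 0 0; 0 -0.001 0.07 0 0 0; 0 -0.001 0.11 0 0 0; 0 -0.001 0.15 0 0 0; 0 -0.001 0.19 0 0 0; 0 -0.001 0.222 0 0 0; 0 -0.001 0.245 0 0 0; 0 -0.001 0.258 0 0 0; 0 -0.001 0.261 0 0 0"
}}

```text
time: 33.25
tool_pos: [590.5, 197.0, 27.5]
tool_rot: [0.682, -3.062, 0.002]
force: [-0.9, 0.8, -0.4]
grip_width: 0.849
```

Request:
{"api": "step_arm", "payload": {
  "deltas": "0 0 0 0 0 0; 0 0 0 0 0 0; 0 0 0 0 0 0; 0 0 0 0 0 0; 0 0 0 0 0 0; 0 0 0 0 0 0; 0 0 0 0 0 0; 0 0 0 0 0 0; 0 0 0 0 0 0; 0 0 0 0 0 0",
  "jaw": -1
}}

```text
time: 34.08
tool_pos: [593.0, 198.4, 31.9]
tool_rot: [-0.684, 3.063, 0.001]
force: [-0.4, 0.1, 5.6]
grip_width: 0.412
```

Request:
{"api": "step_arm", "payload": {
  "deltas": "0 0 0 0 0 0; 0 0 -0.02 0 0 0; 0 0 -0.05 0 0 0; 0 0 -0.085 0 0 0; 0 0 -0.125 0 0 0; 0 0 -0.165 0 0 0; 0 0 -0.2 0 0 0; 0 0 -0.23 0 0 0; 0 0 -0.25 0 0 0; 0 0 -0.261 0 0 0"
}}

```text
time: 34.92
tool_pos: [592.5, 198.0, 241.8]
tool_rot: [-0.683, 3.062, 0.002]
force: [-0.5, -0.7, -0.8]
grip_width: 0.412
```

Run:
```python
from h import *
go([622,-142.3,240])
```

```text
t 34.92 tcp [592.5 198.  241.8] zaxis [ 0.0036  0.0018 -1.    ] yaxis [-0.425  0.905  0.   ] F [-0.5 -0.7 -0.8] w 35.0 q [ 0.57  0.4   0.32  0.   -1.49 -1.7 ]
  turn [ 0.      0.0087 -0.    ]
  -> [622, -142.3, 240] [ 0.1473 -0.4007  0.0016]
```

Request:
{"api": "step_arm", "payload": {
  "deltas": "0.003 -0.008 0 0 0 0; 0.009 -0.024 0 0 0 0; 0.017 -0.047 0 0 0 0; 0.027 -0.074 0 0 0 0; 0.038 -0.103 0 0 0 0; 0.049 -0.132 0 0 0 0; 0.059 -0.161 0 0 0 0; 0.07 -0.19 0 0 0 0; 0.081 -0.219 0 0 0 0; 0.091 -0.248 0 0 0 0"
}}

```text
time: 35.75
tool_pos: [609.0, -15.1, 236.8]
tool_rot: [0.682, -3.063, -0.001]
force: [1.1, 0.1, -1.0]
grip_width: 0.411
```

Request:
{"api": "step_arm", "payload": {
  "deltas": "0.011 -0.029 0 0 0 0; 0.021 -0.057 0 0 0 0; 0.031 -0.083 0 0 0 0; 0.039 -0.107 0 0 0 0; 0.046 -0.126 0 0 0 0; 0.052 -0.141 0 0 0 0; 0.055 -0.15 0 0 0 0; 0.0563 -0.1527 0 0 0 0; 0.0563 -0.1527 0 0 0 0; 0.0563 -0.1527 0 0 0 0"
}}

```text
time: 36.58
tool_pos: [621.3, -141.9, 238.6]
tool_rot: [0.684, -3.066, -0.001]
force: [0.4, 0.0, 0.2]
grip_width: 0.416
```

Request:
{"api": "step_arm", "payload": {
  "deltas": "0 0 0 0 0 0; 0 0 0 0 0 0; 0 0 0 0 0 0; 0 0 0 0 0 0; 0 0 0 0 0 0; 0 0 0 0 0 0; 0 0 0 0 0 0; 0 0 0 0 0 0; 0 0 0 0 0 0; 0 0 0 0 0 0"
}}

```text
time: 37.42
tool_pos: [621.4, -142.5, 238.9]
tool_rot: [0.684, -3.066, -0.0]
force: [0.0, 1.3, -1.0]
grip_width: 0.415
```

Run:
```python
from h import *
wblobs('w11')
go([622,-142.3,240],[622,-142.3,65.9])
```

```text
white [318. 373.] 124 [ 726.3 -100.4  124. ] diam [29.  78.4]
white [542.  96.] 105 [466.9 -46.4 105. ] diam [62.9 72. ]
white [345.  67.] 109 [ 509.9 -180.7  109. ] diam [43.4 51.3]
cork [324. 215.] 34 [ 622.1 -143.5   34. ] diam [45.8 46.9]
cork [339.  67.] 34 [ 497.6 -186.9   34. ] diam [63.3 83.2]
t 37.47 tcp [ 621.4 -142.5  238.8] zaxis [-0.  0. -1.] yaxis [-0.425  0.905  0.   ] F [ 0.1  0.8 -0.2] w 35.2 q [ 0.02  0.43  0.36 -0.   -1.5  -1.15]
  turn [-0.0002  0.0009 -0.0001]
  -> [622, -142.3, 240] [-0.0008 -0.0001 -0.0014]
  -> [622, -142.3, 65.9] [-8.000e-04 -1.000e-04  2.162e-01]
```

View pics/w11.png

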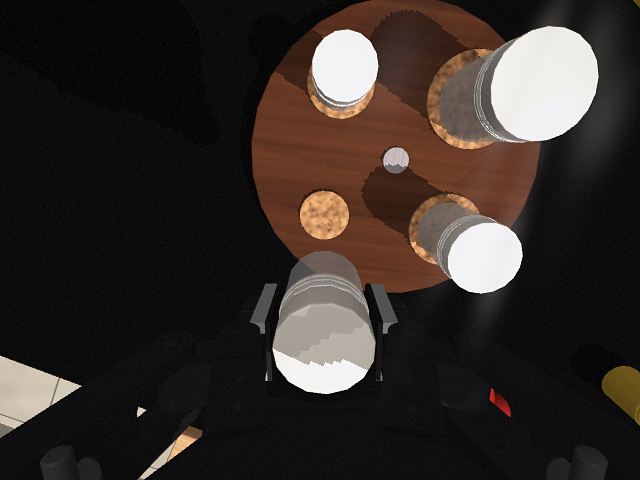

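The smallest jar is over its pad (324,215). Lowering; the neighbouring third jar's side is about 92 mm away along the jaw, so I'll open only part way.

Request:
{"api": "step_arm", "payload": {
  "deltas": "-0.0007 0 0.008 0 0 0; -0.0007 0 0.03 0 0 0; -0.0007 0 0.065 0 0 0; -0.0007 0 0.1 0 0 0; -0.0007 0 0.135 0 0 0; -0.0007 0 0.168 0 0 0; -0.0007 0 0.192 0 0 0; -0.0007 0 0.206 0 0 0; -0.0007 0 0.212 0 0 0; -0.0007 0 0.2145 0 0 0"
}}

```text
time: 38.3
tool_pos: [621.8, -142.3, 66.8]
tool_rot: [0.684, -3.065, 0.0]
force: [-0.3, -0.7, -0.3]
grip_width: 0.411
```

Request:
{"api": "step_arm", "payload": {
  "deltas": "0 0 0 0 0 0; 0 0 0.0005 0 0 0; 0 0 0.001 0 0 0; 0 0 0.0015 0 0 0; 0 0 0.002 0 0 0; 0 0 0.0025 0 0 0; 0 0 0.003 0 0 0; 0 0 0.003 0 0 0; 0 0 0.003 0 0 0; 0 0 0.003 0 0 0"
}}

```text
time: 39.13
tool_pos: [622.2, -142.3, 65.9]
tool_rot: [-0.684, 3.065, -0.001]
force: [-2.5, 0.6, 5.9]
grip_width: 0.414
```

Request:
{"api": "step_arm", "payload": {
  "deltas": "0 0 0 0 0 0; 0 0 0 0 0 0; 0 0 0 0 0 0; 0 0 0 0 0 0; 0 0 0 0 0 0; 0 0 0 0 0 0; 0 0 0 0 0 0; 0 0 0 0 0 0; 0 0 0 0 0 0; 0 0 0 0 0 0",
  "jaw": 0.5
}}

```text
time: 39.97
tool_pos: [621.9, -142.2, 64.9]
tool_rot: [0.684, -3.066, -0.0]
force: [0.3, 0.3, -0.3]
grip_width: 0.75
```

Request:
{"api": "step_arm", "payload": {
  "deltas": "0 0 -0.008 0 0 0; 0 0 -0.03 0 0 0; 0 0 -0.06 0 0 0; 0 0 -0.095 0 0 0; 0 0 -0.13 0 0 0; 0 0 -0.16 0 0 0; 0 0 -0.187 0 0 0; 0 0 -0.207 0 0 0; 0 0 -0.217 0 0 0; 0 0 -0.217 0 0 0"
}}

```text
time: 40.8
tool_pos: [622.7, -142.4, 241.0]
tool_rot: [-0.683, 3.062, -0.002]
force: [-0.5, -0.7, 0.0]
grip_width: 0.746
```

Run:
```python
from h import *
wblobs('w12')
go([400,120,240])
```

```text
white [325. 227.] 60 [ 629.4 -140.    60. ] diam [36.5 40. ]
white [325. 227.] 94 [ 622.1 -143.4   94. ] diam [32.6 35.7]
white [539.  95.] 105 [468.8 -48.2 105. ] diam [60.6 76.9]
white [346.  65.] 109 [ 509.9 -180.7  109. ] diam [43.4 51.4]
cork [341.  65.] 34 [ 497.3 -187.    34. ] diam [63.5 84. ]
t 40.85 tcp [ 622.1 -142.1  239. ] zaxis [ 1.5e-03  3.0e-04 -1.0e+00] yaxis [-0.425  0.905 -0.   ] F [-0.4 -0.2 -0.4] w 63.4 q [ 0.02  0.43  0.37 -0.   -1.5  -1.15]
  turn [-0.0009  0.0037 -0.0001]
  -> [400, 120, 240] [ 0.1122  0.4146 -0.0015]
```

View pics/w12.png

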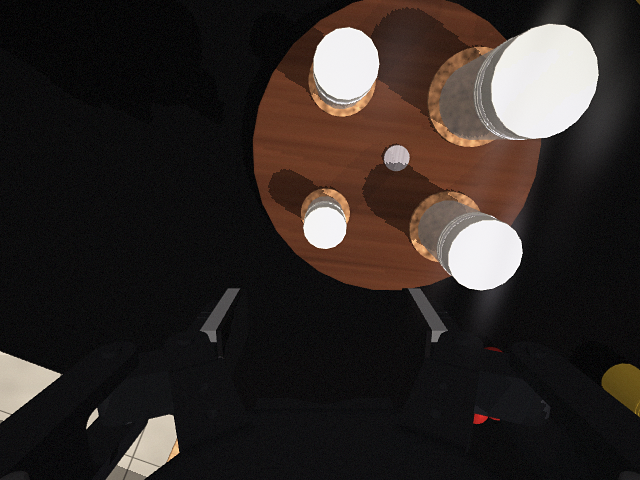

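All four jars stand upright on their pads. I'll move the arm aside and check with the top camera.

Request:
{"api": "step_arm", "payload": {
  "deltas": "0.003 0.01 -0.01 0 0 0; 0.01 0.035 -0.02 0 0 0; 0.02 0.07 -0.02 0 0 0; 0.03 0.11 -0.02 0 0 0; 0.04 0.15 -0.02 0 0 0; 0.05 0.19 -0.02 0 0 0; 0.061 0.23 -0.02 0 0 0; 0.072 0.27 -0.02 0 0 0; 0.083 0.31 -0.02 0 0 0; 0.09 0.335 -0.02 0 0 0"
}}

```text
time: 41.68
tool_pos: [440.1, 71.3, 253.8]
tool_rot: [0.685, -3.064, -0.001]
force: [-1.0, -0.9, -0.5]
grip_width: 0.749
```

Request:
{"api": "step_arm", "payload": {
  "deltas": "0.01 0.035 0 0 0 0; 0.02 0.065 0 0 0 0; 0.028 0.085 0 0 0 0; 0.03 0.1 0 0 0 0; 0.03 0.1 0 0 0 0; 0.03 0.1 0 0 0 0; 0.03 0.1 0 0 0 0; 0.03 0.1 0 0 0 0; 0.03 0.1 0 0 0 0; 0.03 0.1 0 0 0 0"
}}

```text
time: 42.52
tool_pos: [387.4, 131.6, 254.3]
tool_rot: [0.682, -3.066, 0.0]
force: [-0.3, -0.4, -0.2]
grip_width: 0.751
```

Run:
```python
from h import *
go()
c=camera('top'); im=c['pixels']; Z=c['z_map'];save('t3.png',im)
E=np.array(c['extrinsics']);R=E[:3,:3];t=E[:3,3]
vv,uu=np.mgrid[:480,:640]
W=(np.stack([(uu-c['cx'])/c['fx']*Z,(vv-c['cy'])/c['fy']*Z,Z],-1)-t)@R
for n,p,h in [('small',(621.9,-140.8),94),('second',(507.4,-178.5),109),('third',(584.2,-26.9),124),('largest',(469.6,-64.3),139)]:
    m=((np.hypot(W[...,0]-p[0],W[...,1]-p[1])<60)&(abs(W[...,2]-h)<8)&(Z>0)).astype(np.uint8)
    k=max(cv2.findContours(m,0,1)[0],key=cv2.contourArea); el=cv2.fitEllipse(k)
    q=onplane(c,*el[0],h); s=np.linalg.norm(onplane(c,el[0][0]+1,el[0][1],h)-q)
    print(n,q.round(1),'err',(q[:2]-p).round(1),'z',np.median(W[m>0][:,2]).round(1),'d',(np.array(el[1])*s).round(1))
hsv=cv2.cvtColor(im,cv2.COLOR_RGB2HSV);H,S,V=cv2.split(hsv)
l,q,st,ce=cv2.connectedComponentsWithStats(((S>180)&((H<6)|(H>174))&(V>90)).astype(np.uint8))
for i in range(1,l):
    if st[i,4]>80: print('toy',onplane(c,*ce[i],20).round(0))
```

```text
t 42.52 tcp [387.4 131.6 254.3] zaxis [-4.e-04 -4.e-04 -1.e+00] yaxis [-0.424  0.906 -0.   ] F [-0.3 -0.4 -0.2] w 63.9 q [ 0.71 -0.03 -0.18  0.   -1.42 -1.85]
  turn [-0.0005  0.     -0.002 ]
small [ 621.6 -141.4   94. ] err [-0.3 -0.6] z 93.7 d [33.9 34.6]
second [ 508. -179.  109.] err [ 0.6 -0.5] z 108.8 d [44.1 45. ]
third [583.5 -28.  124. ] err [-0.7 -1.1] z 123.8 d [53.8 54. ]
largest [471.9 -63.4 139. ] err [2.3 0.9] z 138.9 d [63.9 64.4]
toy [734. 120.  20.]
```

View pics/t3.png

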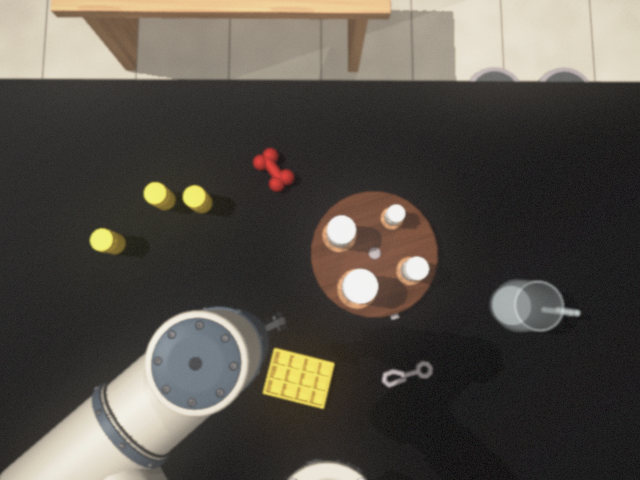

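The top view shows all four jars on matching pads. The pitcher, the toy (273,170) and the yellow jars are at the same pixels as at the start. Handing in.

```bash
python3 -c "
from rig import env
print(env.hand_in())"
```

```text
the job is handed in; nothing more can be done
None
```

All four jars are standing upright on the cork pads of their own size, and I handed the job in at about 42.5 s of the 104 s allowed; no verdict is reported. I picked them up and placed them one at a time: largest, third, second, then smallest.

The last top-camera check gave these results:

| Jar | Distance from pad centre (limit 12 mm) | Lid height measured / expected (mm) |
|---|---|---|
| smallest | about 0.7 mm | 93.7 / 94 |
| second | about 0.8 mm | 108.8 / 109 |
| third | about 1.3 mm | 123.8 / 124 |
| largest | about 2.5 mm | 138.9 / 139 |

- **Other objects:** the pitcher, chew toy and yellow look-alikes appear at the same pixels as at the start. I only compared the pitcher and yellow jars by eye.
- **Checks that disagreed:**
  - The colour-mask centre of the toy read about 9 mm different from the start, (729, 113) against (734, 120). The picture shows the toy unmoved, so I put this down to the mask picking up a different part of it.
  - The wrist camera placed the pads up to 3 mm further right than the top camera, which is well within the tolerance.

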